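# Set and lock the air regulator of the bead drill

### The arm

A 6-joint arm with a two-finger parallel gripper is mounted at the origin on the work surface. World frame = base frame: x ahead of the robot, y to its left, z up, the work surface at z = 0. Lengths are in mm, angles in degrees, forces in N, time in s.
With the tool pointing down it reaches from about 350 to 850 mm from the base axis. Payload 8.1 kg.
Tool frame: the origin (TCP) lies between the finger pads, 19 mm behind the fingertips; this is the grasp point; z points along the fingers, y is the line along which they close (so a half turn about z gives the same grasp; the last joint's range is limited). The gripper opens to 85 mm and grips with 20 to 120 N. Pads are 22 mm wide; open, the fingers measure 114 mm over their backs; the gripper's body (76 mm by 85 mm) begins 54 mm behind the grasp point. The pads swing forward as they close: fully open they stand 13 mm farther back than shut.
Start: joints at [-73.132, 7.471, 85.268, -0, 87.261, -4.893], TCP at [222.461, -557.24, 249.992] pointing down, gripper open.
Joint ranges: [-169.43, 169.43], [-51.17, 129.36], [1.28, 143.12], [-76.62, 256.62], [0, 156.53], [-152.29, 152.29]. Speed limits (degrees/s): [136.94, 136.94, 159.86, 180, 180, 180].

### API

Orientations are given as [roll, pitch, yaw] about the fixed x, y, z axes, in that order (R = Rz(yaw) Ry(pitch) Rx(roll)).
In Python, from bench import r gives the robot as it stands. The module is installed in compiled form; this text tells all that it offers.
- The arm moves only by the shell command python3 -m handwheel 'ROWS' [FORCE]. ROWS is JSON, a list of rows, each a list of 7 numbers: the shift along the tool's x, y, z in m, then the turn, a rotation vector about the tool's x, y, z in degrees, then the finger opening in m, from 0 to 0.0854. In form: [[tx, ty, tz, ax, ay, az, claw], ...]. A call has 1 to 8 rows; each row shifts and turns the commanded pose from where the row before left it, along the tool's axes as they then stand; what a row does not reach is not made up. A row lasts 1/12 s, in which the tool goes at most 41.7 mm and 7.16 degrees, less where a joint would pass 70% of its speed; a pose out of reach is approached as far as the arm can. A call with a gripper value outside its range is refused whole. The fingers move at their own pace and stop on an object; FORCE is the grip in N (left out, the last holds). Time passes only in rows, so rows that do not move let the fingers close. It gives the time, the measured TCP pose, the force, the opening and the grip force at its end, in the units of the state.
- r.sense(): the state, without advancing time (a new reading comes with each control period).
- r.snapshot(name): name is "scene" or "top"; returns (picture, depth): 420x560x3 uint8, blue, green, red; 420x560 float32, mm along the optical axis (not along the pixel's ray), 0 where there is no reading.
- r.calibration(name): a dict with "vfov" (degrees; the focal length in pixels is half the picture's height over the tangent of half this angle, whatever the lens; pixels are square), "cx", "cy" (the principal point, pixels), "rvec" (rotation vector, rad) and "tvec" (3), from world to camera coordinates, as OpenCV has them. Camera axes: x right, y down, z forward; pixel columns grow to the right and rows downward; lengths in mm; the calibration is good to about 2 mm. A picture is of the moment at which its call begins. calibration takes no time and is no camera call.
- r.hand_in(): hands the job in; it is judged then, once.
The state is a dict: "time": time; "joint_pos": joint angles; "qd": joint speeds; "joint_efforts": joint torques, N m; "tool_pos": TCP position; "tcp_rot": TCP orientation; "ft_force": force on the tool from outside, world axes, zero at the start; "wrist_torque": the same for the moment, N m; "finger_gap": finger opening in mm; "grip_force": force on a finger pad.
Only numpy, scipy, OpenCV 4.12 (cv2) and the standard library are available. Lean on these libraries where they do the work, as an engineer would, in place of code of your own. Each camera call takes 0.05 s, during which the arm holds its last target. There are 200 camera calls.

### The job

Turn the black knob of the blue air regulator clockwise until its white pointer line stands at the red mark. Then take the brass fork lock with the red handle out of the walnut tray, set it flat in the open end of the regulator's track with its two prongs towards the knob, and slide it gently along under the lips until it stops, fully home with the prongs either side of the knob's grip and the pointer still at the red mark. Let go, and leave the bead jar, pin vise and finial cap where they are.

Things in the scene. Friction and masses are not known exactly. Their poses are not given: they have to be found in the camera images.
- regulator: Air regulator, fixed to the table: a blue block 255 long (x), 116 wide (y), 30 high, origin at the centre of its underside, +x from the open end of the lock track towards the knob and the small round gauge (gauge axis at x = +110, radius 16, top 46 above the table). The knob's axis is at x = +32.5, y = 0. The aluminium track lies on the block's top (z = 30) from x = -127 to -8.
- track_bed (a point): Place on the track's open bed (block top, 30 above the table) where the lock's origin goes when set down, regulator axes. The bed is 58 long, 90 wide between walls 12 high; from 18 ahead of this point the walls taper to 79 wide, and from 34 to 74 ahead lips (top 12 above the bed) overhang the lock's foot: 64 between them, 8 of height below.
- track_home (a point): Where the lock's origin is when fully home against the stop blocks: 59 ahead of (+x from) the open bed's point, same height; regulator axes, the lock's axes then being parallel to them.
- red_mark (a point): Red mark (16 x 6) on the white dial round the knob, on the +x side of the knob's axis, 33 from it; this point is the mark's centre on the dial.
- knob (a joint): Angle of the knob: 0 with the white pointer exactly at the red mark, negative at the start, growing as the knob is turned clockwise seen from above (stops at -3.0 and +0.6).
- knob_grip (a point): Black knob: a disc 48 in diameter and 10 thick on the block's top, carrying an upright grip bar 44 long, 12 wide, 28 tall (top 68 above the table). This point turns with the knob and lies on its axis 62 above the table, 6 below the bar's top, a fit TCP height for gripping. Its +x axis points along the bar to the end with the white pointer line.
- lock: Loose brass fork lock, 0.3 to 0.5 kg. Origin on its underside, straight below the handle; +x towards its prongs. Rear block 50 long (x = -35 to 15), foot 76 wide and 6 high, above that 60 wide up to z = 25. Two prongs run from x = 15 to 86 at z = 16 to 28, 17 apart inside, flared at the tips, 44 wide outside.
- lock_handle (a point): Centre of the lock's red handle bar, 50 straight above the lock's origin: bar 44 long (along the lock's x), 10 wide (y), 14 tall (z = 43 to 57), on two posts; grip it across its width from above.
- tray: Walnut tray in which the lock starts, fixed, 210 (x) x 170 (y) x 22 high, walls and floor about 6 thick, origin at the centre of its underside.
- bead_jar: Green glass bead jar, radius 34, 95 high, origin at the centre of its underside. To be left alone.
- pin_vise: Small brass pin vise drill lying on the table, 105 long along its x, 14 wide, 12 high, origin on its underside. To be left alone.
- finial_cap: Silver finial cap, radius 15, 38 high, standing on the table, origin at the centre of its underside. To be left alone.
Things that resemble listed ones, but are neither listed nor needed, are in the scene too. Leave any pink or purple look-alike of the lock alone.

How it is judged (in metres and radians):
On the way, in this order (a step that is already met when the one before it is completed fails the run):
1. the knob is set with its pointer at the red mark (within 6 degrees) before the lock is brought to it (value of joint knob between -0.105 and 0.105 rad and horizontal distance between lock_handle and knob_grip above 0.1 m), for 0.2 s.
2. the lock lies flat in its track, prongs towards the knob, not yet home (x of lock in the frame of regulator between -0.12 and -0.0485 m and y of lock in the frame of regulator between -0.009 and 0.009 m and z of lock in the frame of regulator below 0.034 m and angle between the x axis of lock and the x axis of regulator, either way round below 0.2 rad), for 0.05 s.
At the end, for the whole second after the job is handed in: The knob's pointer is within 6 degrees of the red mark; the lock lies flat in its track within 3 mm of its stops, prongs around the knob's grip bar, at rest and released (value of joint knob between -0.105 and 0.105 rad and x of lock in the frame of regulator between -0.0315 and -0.0235 m and y of lock in the frame of regulator between -0.004 and 0.004 m and z of lock in the frame of regulator between 0.026 and 0.034 m and angle between the x axis of lock and the x axis of regulator, either way round below 0.1 rad and horizontal distance between lock_handle and knob_grip below 0.067 m and linear speed of lock below 0.01 m/s); the robot touches nothing.
It fails at once if the lock is slammed or forced: more than 45 N between lock and regulator (contact force between lock and regulator above 45 N).
It fails at once if the bead jar is shifted by more than 20 mm (distance of bead_jar from where it was at the start of the episode above 0.02 m).
It fails at once if the pin vise is shifted by more than 20 mm (distance of pin_vise from where it was at the start of the episode above 0.02 m).
It fails at once if the finial cap is shifted by more than 20 mm (distance of finial_cap from where it was at the start of the episode above 0.02 m).
It also fails if it takes over 69 s, if anything falls off the work surface, if the arm or the gripper's body presses on something with over 40 N, if the wrist force passes 120 N, or if a joint passes its speed limit or range.

## Working session

There is one attempt and no reset: what is moved stays moved. The work goes in short steps, Python scripts to look and compute and a shell command to move; the robot and the scene stay as the last step left them, time stands still between calls to the robot, and variables do not carry over. Pictures are saved under pics/ and viewed, at most 10 in all, crops included, and the job is handed in when it is done.

```bash
mkdir -p pics; ls
python3 - <<'E'
from bench import r
import cv2,numpy as np
for n in("scene","top"):
    p,d=r.snapshot(n); cv2.imwrite(f"pics/{n}0.png",p); np.savez(f"pics/{n}0.npz",p=p,d=d)
    print(n,r.calibration(n))
print(r.sense())
E
```

```text
pics
scene {'vfov': 49.515817716941896, 'cx': 280.9596019695063, 'cy': 206.67681037150632, 'rvec': array([ 2.03203155,  0.91217089, -0.49954669]), 'tvec': array([-304.69568991, -199.225656  , 1329.90847279])}
top {'vfov': 55.04275199662401, 'cx': 280.1408777980914, 'cy': 215.71315067800808, 'rvec': array([ 2.18877567, -2.12652808,  0.14189758]), 'tvec': array([-95.25196233, 543.57215355, 891.77963914])}
{'time': 0.1, 'joint_pos': array([-7.31315872e+01,  7.51060246e+00,  8.53251283e+01, -3.81505542e-04,
        8.72632950e+01, -4.89217066e+00]), 'qd': array([-0.05237118, -0.11082193, -0.04952334, -0.0917976 , -0.0613275 ,
        0.08379239]), 'joint_efforts': array([ 1.72886434e-03, -5.70952106e+01, -5.01942086e+01, -8.32558180e-05,
        8.09845078e-03, -1.33733042e-05]), 'tool_pos': array([ 222.32244062, -556.76478544,  249.0311684 ]), 'tcp_rot': array([-1.79901303e+02, -8.06533870e-03,  2.17605951e+01]), 'ft_force': array([-0.02238306, -0.64939811, -0.23269706]), 'wrist_torque': array([-0.01412675,  0.02330594,  0.00784267]), 'grip_force': 0.0, 'finger_gap': 85.40562809950984}
```

View pics/scene0.png

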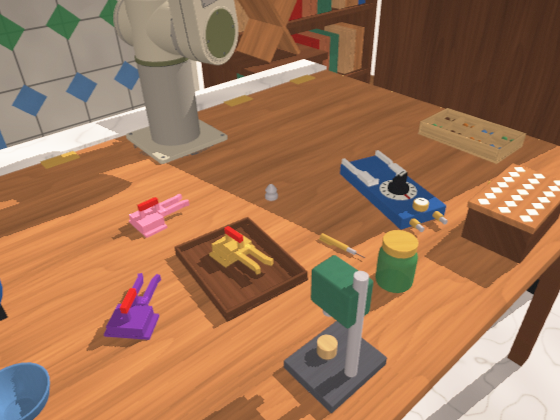

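View pics/top0.png

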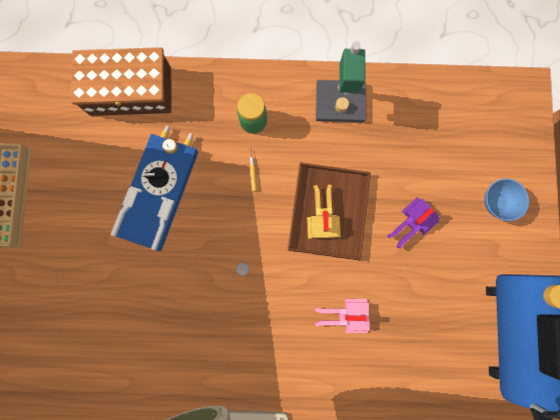

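The top view shows the regulator at about (157,187), with its knob at (158,177), the red mark at (164,165) and the pointer to the left at about (148,175). The tray lock's red handle is at (326,220) with its prongs up, and the cap, pin vise and jar are at (243,269), (253,172) and (252,113). Next I measure in 3D from both views.

```bash
cat > h.py <<'E'
import cv2,numpy as np
from bench import r
def cam(n):
    c=r.calibration(n); R=cv2.Rodrigues(c["rvec"])[0]; f=210/np.tan(np.radians(c["vfov"]/2))
    return R,np.array(c["tvec"]),f,c["cx"],c["cy"]
def cloud(n,d):
    R,t,f,cx,cy=cam(n); v,u=np.mgrid[:420,:560]
    P=np.stack([(u-cx)/f*d,(v-cy)/f*d,d],-1)
    return (P-t)@R          # world
def proj(n,P):
    R,t,f,cx,cy=cam(n); q=np.atleast_2d(P)@R.T+t
    return q[:,:2]/q[:,2:]*f+[cx,cy]
def rect(W):
    (c,s,a)=cv2.minAreaRect(W[:,:2].astype(np.float32)); return np.round(c,1),np.round(s,1),round(a,1)
def load(n,k): 
    z=np.load(f"pics/{n}{k}.npz"); return z["p"],z["d"]
def masks(p):
    h,s,v=cv2.split(cv2.cvtColor(p,cv2.COLOR_BGR2HSV)); h=h.astype(int)
    return dict(blue=(h>100)&(h<125)&(s>150),red=((h<6)|(h>174))&(s>190)&(v>120),yel=(h>20)&(h<32)&(s>120)&(v>120),
      dark=(v<45),white=(s<50)&(v>170),grey=(s<60)&(v>90))
E
python3 - <<'E'
from h import *
box={"top":{"reg":(100,120,205,255),"lock":(285,160,375,262),"cap":(233,260,252,278)},
 "scene":{"reg":(335,145,450,240),"lock":(180,220,305,315),"cap":(262,182,280,203)}}
for n in box:
    p,d=load(n,0); W=cloud(n,d); m=masks(p)
    def sel(b,k,zl,zh):
        x0,y0,x1,y1=box[n][b]; M=np.zeros(d.shape,bool); M[y0:y1,x0:x1]=1
        M&=(d>0)&(W[...,2]>zl)&(W[...,2]<zh)
        if k: M&=m[k]
        return W[M]
    for b,k,zl,zh in [("reg","blue",24,37),("reg","dark",60,75),("reg","white",24,48),("reg","grey",37,48),("reg","red",25,45),("lock","red",50,75),("lock","yel",15,50),("cap",None,10,60)]:
        X=sel(b,k,zl,zh)
        if len(X)>3: print(n,b,k,len(X),X.mean(0).round(1),rect(X),"z",np.percentile(X[:,2],[5,50,95]).round(1))
        else: print(n,b,k,len(X))
p,_=load("top",0);q,_=load("scene",0)
a=cv2.resize(p[120:255,100:210],None,fx=4,fy=4,interpolation=2);b=cv2.resize(q[140:240,335:450],None,fx=4,fy=4,interpolation=2)
o=np.zeros((540,800,3),np.uint8);o[:540,:440]=a;o[:400,440:800]=b[:,:360];cv2.imwrite("pics/c.png",o)
E
```

```text
top reg blue 3135 [590.5 214.6  29.4] (array([596.3, 214.4]), array([114.9, 250.7]), 73.0) z [26.5 29.4 32.1]
top reg dark 76 [628.6 197.1  66.6] (array([628.7, 204.4]), array([12.4, 43.2]), 5.9) z [60.8 67.  70. ]
top reg white 1077 [588.3 216.9  37.7] (array([595.7, 216.2]), array([107.4, 249.1]), 73.0) z [28.8 40.2 46. ]
top reg grey 768 [564.3 224.8  41.8] (array([595.6, 216.1]), array([107.6, 249.1]), 73.0) z [38.3 41.7 46.5]
top reg red 5 [660.5 197.1  31.6] (array([660.6, 197.5]), array([1.6, 9.5]), 76.0) z [31.  31.3 32.7]
top lock red 83 [ 535.5 -180.7   61.7] (array([ 535.4, -180.9]), array([41.9,  8.6]), 4.6) z [53.6 62.3 65.2]
top lock yel 420 [ 541.3 -173.1   31.4] (array([ 558.5, -171.1]), array([116.5,  58.9]), 9.2) z [28.2 31.4 35. ]
top cap None 107 [423.2   3.4  26.8] (array([423.3,   3.5]), array([25. , 24.4]), 1.4) z [20.1 26.4 35.1]
scene reg blue 1682 [618.  197.3  31.1] (array([601.4, 210.9]), array([115.7, 250.6]), 72.8) z [26.1 31.5 33.4]
scene reg dark 65 [633.9 195.7  66.2] (array([631.7, 202.9]), array([ 9.5, 44.6]), 5.2) z [60.4 65.9 70.7]
scene reg white 623 [574.2 211.2  39.7] (array([596.1, 211.5]), array([108.2, 246. ]), 71.5) z [32.2 41.7 45.6]
scene reg grey 460 [552.5 220.7  42.9] (array([594.4, 212.9]), array([108.5, 250.2]), 71.8) z [38.2 43.4 46.3]
scene reg red 2
scene lock red 157 [ 540.6 -185.    61.4] (array([ 538.4, -183.9]), array([44.4, 11.5]), 3.7) z [54.1 63.1 65.7]
scene lock yel 204 [ 552.8 -182.9   34.2] (array([ 560.8, -176.7]), array([116.8,  48. ]), 6.6) z [31.3 34.1 37. ]
scene cap None 133 [429.2  -1.7  23.5] (array([ 4.277e+02, -3.000e-01]), array([25.9, 21.5]), 48.5) z [10.9 24.4 36.5]
```

View pics/c.png

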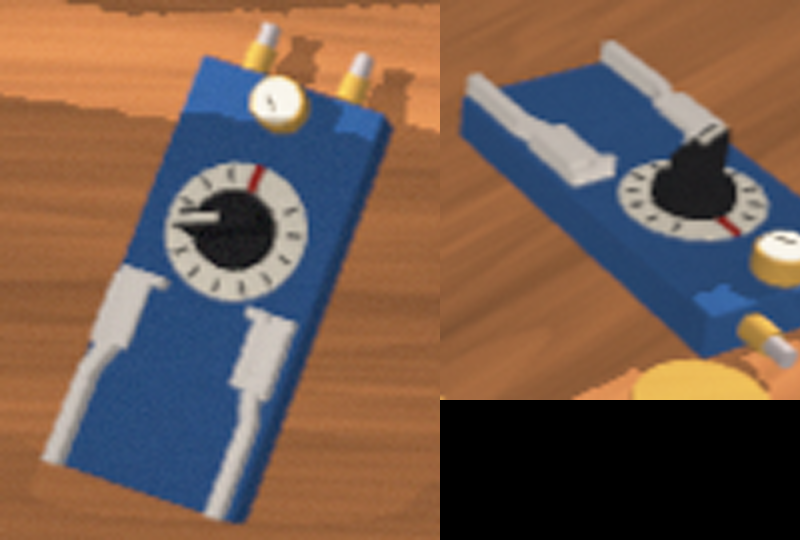

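The crop shows the pointer at the left end of the grip, about 113° anticlockwise of the red mark. Both views agree to about 5 mm, so the averages are knob (630,203.5), bar yaw 95.7° and regulator yaw −17°. I move above the knob first.

```bash
python3 -m handwheel '[[0.0275,-0.0231,0,0,0,0,0.04],[0.0275,-0.0231,0,0,0,0,0.04],[0.0275,-0.0231,0,0,0,0,0.04],[0.0275,-0.0231,0,0,0,0,0.04],[0.0275,-0.0231,0,0,0,0,0.04],[0.0275,-0.0231,0,0,0,0,0.04],[0.0275,-0.0231,0,0,0,0,0.04],[0.0275,-0.0231,0,0,0,0,0.04]]'
python3 -m handwheel '[[0.0275,-0.0231,0,0,0,0,0.04],[0.0275,-0.0231,0,0,0,0,0.04],[0.0275,-0.0231,0,0,0,0,0.04],[0.0275,-0.0231,0,0,0,0,0.04],[0.0275,-0.0231,0,0,0,0,0.04],[0.0275,-0.0231,0,0,0,0,0.04],[0.0275,-0.0231,0,0,0,0,0.04],[0.0275,-0.0231,0,0,0,0,0.04]]'
python3 -m handwheel '[[0.0275,-0.0231,0,0,0,0,0.04],[0.0275,-0.0231,0,0,0,0,0.04],[0.0275,-0.0231,0,0,0,0,0.04],[0.0275,-0.0231,0,0,0,0,0.04],[0.0275,-0.0231,0,0,0,0,0.04],[0.0275,-0.0231,0,0,0,0,0.04],[0.0275,-0.0231,0,0,0,0,0.04],[0.0275,-0.0231,0,0,0,0,0.04]]'
python3 -m handwheel '[[0,0,0.012,0,0,-6.7,0.04],[0,0,0.012,0,0,-6.7,0.04],[0,0,0.012,0,0,-6.7,0.04],[0,0,0.012,0,0,-6.7,0.04],[0,0,0.012,0,0,-6.7,0.04],[0,0,0.012,0,0,-6.7,0.04],[0,0,0.012,0,0,-6.7,0.04],[0,0,0.012,0,0,-6.7,0.04]]'
python3 -m handwheel '[[0,0,0,0,0,-6.7,0.04],[0,0,0,0,0,-6.7,0.04],[0,0,0,0,0,-6.7,0.04],[0,0,0,0,0,0,0.04],[0,0,0,0,0,0,0.04],[0,0,0,0,0,0,0.04]]'
python3 - <<'E'
from h import *
for n in("scene","top"):
    p,d=r.snapshot(n); np.savez(f"pics/{n}1.npz",p=p,d=d)
p=np.load("pics/top1.npz")["p"]; q=np.load("pics/scene1.npz")["p"]
o=np.zeros((400,800,3),np.uint8); o[:,:400]=cv2.resize(p[90:290,60:260],(400,400)); o[:,400:]=cv2.resize(q[60:260,300:500],(400,400)); cv2.imwrite("pics/v1.png",o)
E
```

```text
time: 0.77
tool_pos: [358.5, -302.3, 249.6]
tcp_rot: [-180.0, 0.0, 21.7]
ft_force: [1.5, -0.5, -0.7]
finger_gap: 40.3
grip_force: 0.0
time: 1.43
tool_pos: [494.4, -49.0, 249.7]
tcp_rot: [-180.0, 0.0, 21.8]
ft_force: [0.9, -0.6, -0.5]
finger_gap: 39.9
grip_force: 0.0
time: 2.1
tool_pos: [630.1, 204.1, 249.2]
tcp_rot: [-180.0, 0.1, 21.8]
ft_force: [1.7, -0.5, -0.3]
finger_gap: 39.6
grip_force: 0.0
time: 2.77
tool_pos: [629.5, 202.3, 152.7]
tcp_rot: [-179.9, 0.0, 75.7]
ft_force: [-0.7, 0.2, -0.4]
finger_gap: 39.9
grip_force: 0.0
time: 3.27
tool_pos: [629.7, 202.3, 153.7]
tcp_rot: [-180.0, 0.0, 95.2]
ft_force: [1.0, -0.7, -0.4]
finger_gap: 40.0
grip_force: 0.0
```

View pics/v1.png

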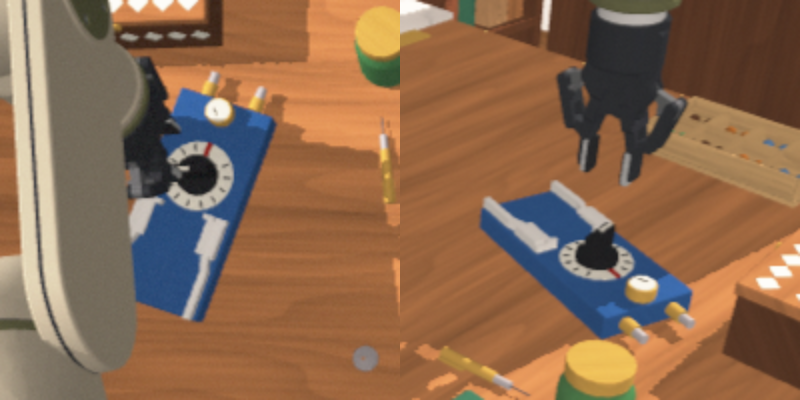

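The gripper stands above the knob and clear of the track. The scene crop shows the bar between the fingers. I descend 92 mm and close gently.

```bash
python3 -m handwheel '[[0,0,0.02,0,0,0,0.04],[0,0,0.02,0,0,0,0.04],[0,0,0.02,0,0,0,0.04],[0,0,0.016,0,0,0,0.04],[0,0,0.008,0,0,0,0.04],[0,0,0.006,0,0,0,0.04],[0,0,0.002,0,0,0,0.04],[0,0,0,0,0,0,0.04]]' 20
python3 -m handwheel '[[0,0,0,0,0,0,0.03],[0,0,0,0,0,0,0.02],[0,0,0,0,0,0,0.015],[0,0,0,0,0,0,0.012],[0,0,0,0,0,0,0.005],[0,0,0,0,0,0,0.005],[0,0,0,0,0,0,0.005],[0,0,0,0,0,0,0.005]]'
python3 -c "from h import *;s=r.sense();print(s['ft_force'],s['wrist_torque'],s['tool_pos'],s['tcp_rot'],s['finger_gap'])"
```

```text
time: 4.03
tool_pos: [630.1, 202.4, 62.3]
tcp_rot: [180.0, -0.0, 95.4]
ft_force: [0.3, -1.2, 0.6]
finger_gap: 40.6
grip_force: 0.0
time: 4.7
tool_pos: [630.4, 202.5, 63.1]
tcp_rot: [179.9, -0.0, 95.5]
ft_force: [-3.0, -0.6, 5.1]
finger_gap: 11.7
grip_force: 20.6
[-3.03659829 -0.60829309  5.13300101] [-0.08975886  0.3626303  -0.08664742] [630.3882113  202.49027166  63.10845648] [ 1.79931536e+02 -1.22172769e-02  9.54586416e+01] 11.703843902853752
```

Gripped with the gap at 11.7 mm and little side force, so the knob is centred. Next is 112.5° clockwise.

```bash
python3 -m handwheel '[[0,0,0,0,0,0,0.005],[0,0,0,0,0,5,0.005],[0,0,0,0,0,5.5,0.005],[0,0,0,0,0,5.5,0.005],[0,0,0,0,0,5.5,0.005],[0,0,0,0,0,5.5,0.005],[0,0,0,0,0,5.5,0.005],[0,0,0,0,0,5.5,0.005]]' 35
python3 -m handwheel '[[0,0,0,0,0,5.5,0.005],[0,0,0,0,0,5.5,0.005],[0,0,0,0,0,5.5,0.005],[0,0,0,0,0,5.5,0.005],[0,0,0,0,0,5.5,0.005],[0,0,0,0,0,5.5,0.005],[0,0,0,0,0,5.5,0.005],[0,0,0,0,0,5.5,0.005]]'
python3 -m handwheel '[[0,0,0,0,0,5.5,0.005],[0,0,0,0,0,5.5,0.005],[0,0,0,0,0,5.5,0.005],[0,0,0,0,0,5,0.005],[0,0,0,0,0,4,0.005],[0,0,0,0,0,0,0.005],[0,0,0,0,0,0,0.005],[0,0,0,0,0,0,0.005]]'
python3 -c "from h import *;s=r.sense();print(s['ft_force'],s['wrist_torque'],s['tool_pos'],s['tcp_rot'],s['finger_gap'])"
```

```text
time: 5.37
tool_pos: [628.4, 203.0, 63.1]
tcp_rot: [-179.8, 0.1, 57.2]
ft_force: [-14.2, 1.6, 14.8]
finger_gap: 11.4
grip_force: 40.3
time: 6.03
tool_pos: [627.0, 205.0, 63.1]
tcp_rot: [-179.8, 0.3, 13.3]
ft_force: [-20.3, 9.0, 17.9]
finger_gap: 11.4
grip_force: 40.7
time: 6.7
tool_pos: [627.0, 206.4, 63.1]
tcp_rot: [-179.8, 0.3, -11.9]
ft_force: [-19.3, 13.3, 15.4]
finger_gap: 11.1
grip_force: 40.5
[-19.27259325  13.30846274  15.36554236] [ 2.15137315  3.0172078  -0.04293015] [627.02844871 206.35577042  63.1032797 ] [-179.79907465    0.33730345  -11.93066529] 11.0949247407605
```

The turn so far is 107.5°. The side force suggests the knob axis lies about 3 mm further in +y, near (630,205.6). I relieve that force, turn the last 5° and release.

```bash
python3 -m handwheel '[[-0.002,-0.0017,0,0,0,2.5,0.005],[-0.0018,-0.0016,0,0,0,2.5,0.005],[0,0,0,0,0,0,0.005],[0,0,0,0,0,0,0.005],[0,0,0,0,0,0,0.005]]'
python3 -m handwheel '[[0,0,0,0,0,0,0.03],[0,0,0,0,0,0,0.04],[0,0,0,0,0,0,0.04],[0,0,-0.02,0,0,0,0.04],[0,0,-0.03,0,0,0,0.04],[0,0,-0.04,0,0,0,0.04],[0,0,-0.04,0,0,0,0.04],[0,0,-0.04,0,0,0,0.04]]' 20
python3 -m handwheel '[[-0.03,0.025,0,0,0,0,0.04],[-0.03,0.025,0,0,0,0,0.04],[-0.03,0.025,0,0,0,0,0.04],[-0.03,0.025,0,0,0,0,0.04],[-0.03,0.025,0,0,0,0,0.04],[-0.03,0.025,0,0,0,0,0.04],[0,0.03,0,0,0,0,0.06],[0,0.03,0,0,0,0,0.06]]'
python3 - <<'E'
from h import *
for n in("scene","top"):
    p,d=r.snapshot(n); np.savez(f"pics/{n}2.npz",p=p,d=d)
p=np.load("pics/top2.npz")["p"]; q=np.load("pics/scene2.npz")["p"]
o=np.zeros((420,800,3),np.uint8); o[:,:400]=cv2.resize(p[120:225,110:210],(400,420),interpolation=2); o[:,400:]=cv2.resize(q[145:250,345:445],(400,420),interpolation=2); cv2.imwrite("pics/v2.png",o)
E
```

```text
time: 7.12
tool_pos: [626.8, 207.0, 63.1]
tcp_rot: [-180.0, 0.0, -17.0]
ft_force: [-4.7, 1.2, 8.2]
finger_gap: 11.5
grip_force: 39.5
time: 7.78
tool_pos: [626.5, 206.2, 233.1]
tcp_rot: [180.0, 0.0, -17.1]
ft_force: [0.2, -0.3, 0.2]
finger_gap: 40.1
grip_force: 0.0
time: 8.45
tool_pos: [391.8, 58.1, 231.8]
tcp_rot: [-180.0, -0.0, -16.9]
ft_force: [0.8, -0.8, 0.6]
finger_gap: 59.7
grip_force: 0.0
```

View pics/v2.png

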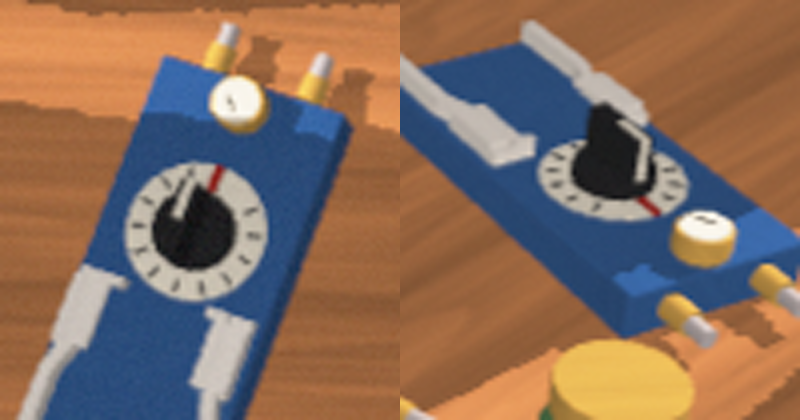

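The pointer now stands close to the red mark, apart from parallax due to the bar's height. I quantify that in 3D.

Run:
```python
from h import *
from scipy.spatial import cKDTree
for n in ("top","scene"):
    p,d=load(n,2); W=cloud(n,d); m=masks(p)
    near=np.hypot(W[...,0]-600,W[...,1]-213)<160
    K=(np.hypot(W[...,0]-630,W[...,1]-204)<32)&(W[...,2]>60)&(W[...,2]<76)&(d>0)
    X=W[K]; 
    print(n,"bar",len(X),rect(X),X.mean(0).round(1))
    c=X[:,:2]-X[:,:2].mean(0); w,v=np.linalg.eigh(np.cov(c.T)); a=np.degrees(np.arctan2(v[1,1],v[0,1])); print(" pca",(a+90)%180-90)
    # pointer pixels (light on bar): back-project onto z=68 plane
    k2=K&m["white"]; Y=W[k2]; 
    if len(Y)>3: print(" ptr",len(Y),Y.mean(0).round(1))
    B=near&(W[...,2]>24)&(W[...,2]<46)&(d>0)&m["blue"]
    X=W[B]; print(" reg",rect(X))
    # red mark: loose hue
    hsv=cv2.cvtColor(p,cv2.COLOR_BGR2HSV).astype(int); rd=((hsv[...,0]<8)|(hsv[...,0]>172))&(hsv[...,1]>110)&(np.hypot(W[...,0]-630,W[...,1]-204)<50)&(W[...,2]>25)&(W[...,2]<36)
    print(" red",rd.sum(),W[rd].mean(0).round(1))
```

```text
top bar 126 (array([629.2, 205.3]), array([12.9, 45.1]), 74.7) [628.4 204.8  66.7]
 pca -16.436855164992892
 ptr 11 [640.1 202.7  68.2]
 reg (array([596.1, 214.4]), array([115.8, 250.5]), 73.2)
 red 14 [660.1 196.8  31.7]
scene bar 119 (array([630.8, 203.4]), array([14.6, 45.9]), 73.0) [632.6 200.8  67.3]
 pca -14.660840925477885
 ptr 8 [644.5 201.3  68.3]
 reg (array([601.8, 209.1]), array([114.8, 249. ]), 73.8)
 red 13 [661.5 195.5  33.9]
```

The knob is within about 1–2° of the mark (bar −16±1°, regulator −17°). In the robot frame the axis is at about (629.9,205.6). Next is the lock: handle at about (537,−181.5), yaw about 5°, handle top seen at 62.5, so the centre is near 56.

```bash
python3 -m handwheel '[[0.0261,0.0233,0,0,0,0,0.04],[0.0261,0.0233,0,0,0,0,0.04],[0.0261,0.0233,0,0,0,0,0.04],[0.0261,0.0233,0,0,0,0,0.04],[0.0261,0.0233,0,0,0,0,0.04],[0.0261,0.0233,0,0,0,0,0.04],[0.0261,0.0233,0,0,0,0,0.04],[0.0261,0.0233,0,0,0,0,0.04]]'
python3 -m handwheel '[[0,0,0.02,0,0,-5.5,0.04],[0,0,0.02,0,0,-5.5,0.04],[0,0,0.02,0,0,-5.5,0.04],[0,0,0.02,0,0,-5.5,0.04],[0,0,0,0,0,0,0.04],[0,0,0,0,0,0,0.04],[0,0,0,0,0,0,0.04]]'
python3 - <<'E'
from h import *
for n in("scene","top"):
    p,d=r.snapshot(n); np.savez(f"pics/{n}3.npz",p=p,d=d)
    W=cloud(n,d); m=masks(p); M=m["red"]&(d>0)&(W[...,2]>50)&(W[...,2]<72)&(np.hypot(W[...,0]-537,W[...,1]+182)<35)
    X=W[M]; print(n,len(X),rect(X) if len(X)>3 else "")
p=np.load("pics/top3.npz")["p"]; q=np.load("pics/scene3.npz")["p"]
o=np.zeros((420,800,3),np.uint8); o[:,:400]=cv2.resize(p[140:280,270:403],(400,420),interpolation=2); o[:,400:]=cv2.resize(q[145:310,160:317],(400,420),interpolation=2); cv2.imwrite("pics/v3.png",o)
s=r.sense(); print(s['tool_pos'],s['tcp_rot'])
E
```

```text
time: 9.22
tool_pos: [539.5, -182.4, 231.5]
tcp_rot: [-180.0, -0.0, -17.1]
ft_force: [0.6, 0.3, -0.0]
finger_gap: 40.0
grip_force: 0.0
time: 9.8
tool_pos: [539.1, -181.0, 153.1]
tcp_rot: [180.0, -0.1, 4.8]
ft_force: [-0.1, -0.5, 0.8]
finger_gap: 40.1
grip_force: 0.0
scene 158 (array([ 537.7, -183.7]), array([44.7, 11. ]), 3.5)
top 37 (array([ 524.1, -182. ]), array([19.4,  8.1]), 3.7)
[ 539.53343071 -181.33254035  153.98890105] [ 1.79918641e+02 -1.53173909e-01  4.85102896e+00]
```

View pics/v3.png

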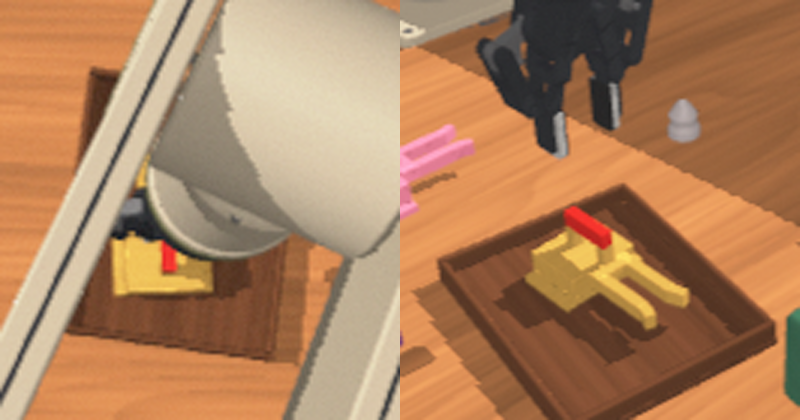

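The gripper hangs over the red handle, which the scene crop shows upright in the tray and aligned with the fingers. I descend 97 mm, shift −2 mm in x, and grip.

```bash
python3 -m handwheel '[[-0.002,0,0.025,0,0,0,0.04],[0,0,0.025,0,0,0,0.04],[0,0,0.02,0,0,0,0.04],[0,0,0.015,0,0,0,0.04],[0,0,0.008,0,0,0,0.04],[0,0,0.004,0,0,0,0.04],[0,0,0,0,0,0,0.04],[0,0,0,0,0,0,0.04]]' 20
python3 -m handwheel '[[0,0,0,0,0,0,0.03],[0,0,0,0,0,0,0.02],[0,0,0,0,0,0,0.014],[0,0,0,0,0,0,0.011],[0,0,0,0,0,0,0.004],[0,0,0,0,0,0,0.004],[0,0,0,0,0,0,0.004],[0,0,0,0,0,0,0.004]]'
python3 -m handwheel '[[0,0,0,0,0,0,0.004],[0,0,0,0,0,0,0.004],[0,0,-0.005,0,0,0,0.004],[0,0,-0.015,0,0,0,0.004],[0,0,-0.02,0,0,0,0.004],[0,0,-0.025,0,0,0,0.004],[0,0,-0.025,0,0,0,0.004],[0,0,0,0,0,0,0.004]]' 70
python3 -m handwheel '[[0,0,-0.02,0,0,0,0.004],[0,0,0,0,0,0,0.004],[0,0,0,0,0,0,0.004]]'
python3 - <<'E'
from h import *
for n in("scene",):
    p,d=r.snapshot(n); np.savez(f"pics/{n}4.npz",p=p,d=d)
s=r.sense();print(s['wrist_torque'],s['tool_pos'],s['tcp_rot'],s['ft_force'])
cv2.imwrite("pics/v4.png",cv2.resize(p[100:310,140:350],(600,600),interpolation=2))
E
```

```text
time: 10.57
tool_pos: [537.3, -181.6, 56.4]
tcp_rot: [179.9, -0.1, 4.9]
ft_force: [-0.6, 0.4, -0.2]
finger_gap: 40.1
grip_force: 0.0
time: 11.23
tool_pos: [536.9, -181.6, 55.8]
tcp_rot: [179.9, -0.1, 5.0]
ft_force: [-0.9, -1.4, 6.0]
finger_gap: 9.7
grip_force: 21.7
time: 11.9
tool_pos: [538.7, -182.0, 150.1]
tcp_rot: [179.8, -0.3, 5.0]
ft_force: [2.2, -0.4, -1.5]
finger_gap: 8.5
grip_force: 68.5
time: 12.15
tool_pos: [536.4, -181.2, 164.4]
tcp_rot: [180.0, -0.0, 5.0]
ft_force: [0.2, -1.4, -4.4]
finger_gap: 8.8
grip_force: 68.7
[0.07023199 0.04280089 0.00023123] [ 535.82302447 -180.88434647  163.40386983] [-1.79953836e+02  6.97579262e-02  4.96244077e+00] [-1.02641782 -0.32129256 -5.50223407]
```

View pics/v4.png

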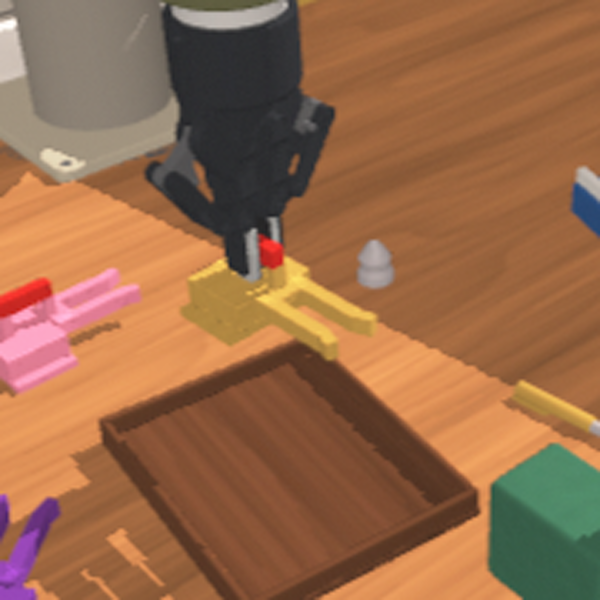

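The lock hangs level in the gripper with prongs forward, clear of the tray. I rotate to −17° and carry it above the track bed at (516,240).

```bash
python3 -m handwheel '[[0,0,0,0,0,5.5,0.004],[0,0,0,0,0,5.5,0.004],[0,0,0,0,0,5.5,0.004],[0,0,0,0,0,5.5,0.004],[-0.0102,-0.0284,0,0,0,0,0.004],[-0.0102,-0.0284,0,0,0,0,0.004],[-0.0102,-0.0284,0,0,0,0,0.004],[-0.0102,-0.0284,0,0,0,0,0.004]]'
python3 -m handwheel '[[-0.0102,-0.0284,0,0,0,0,0.004],[-0.0102,-0.0284,0,0,0,0,0.004],[-0.0102,-0.0284,0,0,0,0,0.004],[-0.0102,-0.0284,0,0,0,0,0.004],[-0.0102,-0.0284,0,0,0,0,0.004],[-0.0102,-0.0284,0,0,0,0,0.004],[-0.0102,-0.0284,0,0,0,0,0.004],[-0.0102,-0.0284,0,0,0,0,0.004]]'
python3 -m handwheel '[[-0.0102,-0.0284,0,0,0,0,0.004],[-0.0102,-0.0284,0,0,0,0,0.004],[0,0,0.02,0,0,0,0.004],[0,0,0.01,0,0,0,0.004],[0,0,0,0,0,0,0.004],[0,0,0,0,0,0,0.004],[0,0,0,0,0,0,0.004],[0,0,0,0,0,0,0.004]]'
python3 - <<'E'
from h import *
for n in("scene","top"):
    p,d=r.snapshot(n); np.savez(f"pics/{n}5.npz",p=p,d=d)
s=r.sense();print(s['wrist_torque'],s['tool_pos'],s['tcp_rot'],s['ft_force'],s['finger_gap'])
p=np.load("pics/top5.npz")["p"]; q=np.load("pics/scene5.npz")["p"]
o=np.zeros((420,800,3),np.uint8); o[:,:400]=cv2.resize(p[120:260,90:223],(400,420),interpolation=2); o[:,400:]=cv2.resize(q[90:240,305:448],(400,420),interpolation=2); cv2.imwrite("pics/v5.png",o)
E
```

```text
time: 12.87
tool_pos: [529.2, -59.3, 162.5]
tcp_rot: [180.0, 0.2, -17.1]
ft_force: [0.3, 0.9, -3.6]
finger_gap: 9.1
grip_force: 68.9
time: 13.53
tool_pos: [517.7, 181.8, 162.6]
tcp_rot: [179.9, 0.2, -17.0]
ft_force: [0.9, -0.4, -3.5]
finger_gap: 8.8
grip_force: 68.9
time: 14.2
tool_pos: [516.9, 240.1, 135.7]
tcp_rot: [-180.0, -0.0, -17.1]
ft_force: [0.4, 0.7, -3.7]
finger_gap: 8.6
grip_force: 68.9
[ 0.01727306 -0.05402022 -0.01197754] [517.07385058 240.33159324 135.97825909] [-1.79947333e+02 -7.21325186e-02 -1.71041621e+01] [ 0.97794136 -0.4430041  -3.89310893] 8.768228409030883
```

View pics/v5.png

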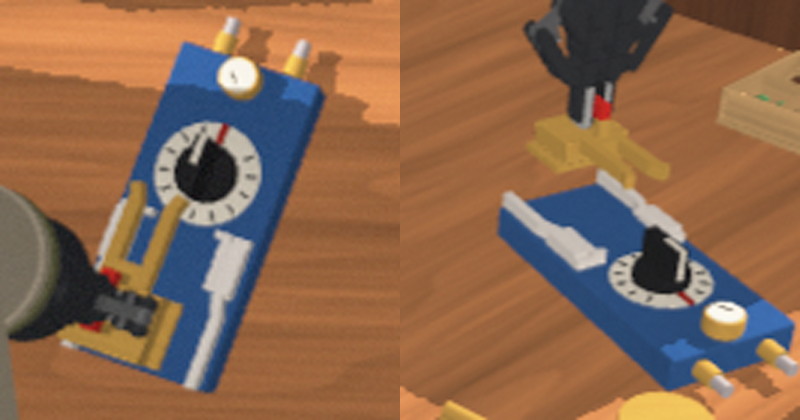

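The lock is held over the bed with prongs towards the knob. I check its lateral offset and yaw against the regulator within each camera's own frame.

Run:
```python
from h import *
a=np.radians(-17.);u=np.array([np.cos(a),np.sin(a)]);w=np.array([-u[1],u[0]])
for n,k in (("top",(628.9,205.)),("scene",(631.2,202.8))):
    p,d=load(n,5); W=cloud(n,d); hsv=cv2.cvtColor(p,cv2.COLOR_BGR2HSV).astype(int)
    M=(hsv[...,0]>17)&(hsv[...,0]<33)&(hsv[...,1]>110)&(d>0)&(W[...,2]>95)&(W[...,2]<125)
    X=W[M]; L=np.c_[(X[:,:2]-k)@u+32.5,(X[:,:2]-k)@w,X[:,2]]
    L=L[np.abs(L[:,1])<60]; print(n,len(L),"xr",np.percentile(L[:,0],[1,99]).round(1))
    for x in range(-65,2,8):
        s=L[(L[:,0]>=x)&(L[:,0]<x+8)]
        if len(s)>3: print(x+4,"y",np.percentile(s[:,1],[2,98]).round(1),"mid",np.percentile(s[:,1],[2,98]).mean().round(1),"z",np.percentile(s[:,2],[50,95]).round(1))
    # track walls in same frame
    p2,d2=load(n,2); W2=cloud(n,d2); m=masks(p2)["grey"]&(d2>0)&(W2[...,2]>37)&(W2[...,2]<47)
    X=W2[m]; L=np.c_[(X[:,:2]-k)@u+32.5,(X[:,:2]-k)@w]; L=L[(np.abs(L[:,1])<60)&(L[:,0]>-130)&(L[:,0]<-5)]
    for x0,x1 in((-125,-75),(-50,-14)):
        s=L[(L[:,0]>x0)&(L[:,0]<x1)]; print("track",x0,np.percentile(s[:,1],[2,98]).round(1)," inner",s[s[:,1]<0,1].max().round(1),s[s[:,1]>0,1].min().round(1))
```

```text
top 663 xr [-119.6   -2.2]
-61 y [-18.   16.8] mid -0.6 z [113.6 116.5]
-53 y [-17.8  18.7] mid 0.4 z [113.2 115.4]
-45 y [-17.9  17.7] mid -0.1 z [113.  115.8]
-37 y [-17.7  17.4] mid -0.1 z [113.  114.7]
-29 y [-18.2  17.6] mid -0.3 z [112.6 114.8]
-21 y [-18.   17.6] mid -0.2 z [113.4 115.5]
-13 y [-17.8  17.4] mid -0.2 z [112.7 115.6]
-5 y [-19.9  17.3] mid -1.3 z [113.8 116.2]
track -125 [-52.3  53.7]  inner -43.7 44.8
track -50 [-52.2  52.9]  inner -31.2 32.1
scene 584 xr [-117.5   -0.4]
-61 y [-19.4  13.8] mid -2.8 z [115.1 119.8]
-53 y [-18.1  15.7] mid -1.2 z [113.2 117.1]
-45 y [-19.4  16.7] mid -1.3 z [113.3 116.3]
-37 y [-18.1  14.9] mid -1.6 z [113.2 117.1]
-29 y [-18.3  15.8] mid -1.2 z [114.6 116.4]
-21 y [-19.1  16.7] mid -1.2 z [114.4 116.5]
-13 y [-18.7  14.6] mid -2.1 z [111.9 116. ]
-5 y [-20.4  21. ] mid 0.3 z [111.3 116.6]
3 y [-18.2  17. ] mid -0.6 z [113.4 116.6]
track -125 [-53.1  54.3]  inner -42.5 43.2
track -50 [-52.3  53.5]  inner -31.0 31.7
```

Centred to about 1 mm, yaw aligned, prong tips at x about −1 and underside at 86. I lower 56 mm, slowing near contact.

```bash
python3 -m handwheel '[[0,0,0.012,0,0,0,0.004],[0,0,0.012,0,0,0,0.004],[0,0,0.01,0,0,0,0.004],[0,0,0.008,0,0,0,0.004],[0,0,0.006,0,0,0,0.004],[0,0,0.003,0,0,0,0.004],[0,0,0.002,0,0,0,0.004],[0,0,0,0,0,0,0.004]]'
python3 -m handwheel '[[0,0,0.001,0,0,0,0.004],[0,0,0.001,0,0,0,0.004],[0,0,0,0,0,0,0.004]]'
python3 -m handwheel '[[0,0,0.001,0,0,0,0.004],[0,0,0,0,0,0,0.004],[0,0,0,0,0,0,0.004]]'
```

```text
time: 14.97
tool_pos: [516.2, 240.8, 81.6]
tcp_rot: [180.0, 0.0, -17.0]
ft_force: [-0.6, 0.5, -3.9]
finger_gap: 8.6
grip_force: 69.0
time: 15.22
tool_pos: [516.6, 240.9, 80.3]
tcp_rot: [-180.0, -0.0, -17.0]
ft_force: [0.3, -1.3, -3.9]
finger_gap: 8.8
grip_force: 69.0
time: 15.47
tool_pos: [516.8, 241.0, 79.9]
tcp_rot: [-180.0, -0.1, -17.0]
ft_force: [-2.1, -1.0, 3.5]
finger_gap: 8.8
grip_force: 70.0
```

The bed carries the lock (Fz −4 to +3.5 N). I slide forward gently under the lips.

```bash
python3 -m handwheel '[[0.001,0,0,0,0,0,0.004],[0.003,0,0,0,0,0,0.004],[0.003,0,0,0,0,0,0.004],[0.003,0,0,0,0,0,0.004],[0.003,0,0,0,0,0,0.004],[0.003,0,0,0,0,0,0.004],[0.003,0,0,0,0,0,0.004],[0,0,0,0,0,0,0.004]]' 35
python3 -m handwheel '[[0.002,0,0,0,0,0,0.004],[0.002,0,0,0,0,0,0.004],[0.002,0,0,0,0,0,0.004],[0.002,0,0,0,0,0,0.004],[0.002,0,0,0,0,0,0.004],[0.002,0,0,0,0,0,0.004],[0.002,0,0,0,0,0,0.004],[0,0,0,0,0,0,0.004]]'
```

```text
time: 16.13
tool_pos: [535.5, 235.6, 79.9]
tcp_rot: [-179.9, -0.1, -17.0]
ft_force: [-2.3, 1.1, 6.4]
finger_gap: 8.9
grip_force: 70.5
time: 16.8
tool_pos: [548.8, 231.5, 79.9]
tcp_rot: [-179.9, -0.1, -17.0]
ft_force: [-2.3, 1.2, 5.5]
finger_gap: 8.5
grip_force: 70.5
```

```bash
python3 -m handwheel '[[0.0015,0,0,0,0,0,0.004],[0.0015,0,0,0,0,0,0.004],[0.0015,0,0,0,0,0,0.004],[0.0015,0,0,0,0,0,0.004],[0.0015,0,0,0,0,0,0.004],[0.0015,0,0,0,0,0,0.004],[0.0015,0,0,0,0,0,0.004],[0,0,0,0,0,0,0.004]]'
python3 -m handwheel '[[0.0015,0,0,0,0,0,0.004],[0.0015,0,0,0,0,0,0.004],[0.0015,0,0,0,0,0,0.004],[0.0015,0,0,0,0,0,0.004],[0.001,0,0,0,0,0,0.004],[0.001,0,0,0,0,0,0.004],[0,0,0,0,0,0,0.004]]'
```

```text
time: 17.47
tool_pos: [558.6, 228.4, 79.9]
tcp_rot: [-179.9, -0.1, -17.0]
ft_force: [-2.8, 1.5, 6.8]
finger_gap: 8.9
grip_force: 70.6
time: 18.05
tool_pos: [566.3, 226.1, 80.0]
tcp_rot: [-179.9, -0.1, -17.0]
ft_force: [-4.3, 0.6, 7.3]
finger_gap: 8.6
grip_force: 70.6
```

```bash
python3 -m handwheel '[[0.001,0,0,0,0,0,0.004],[0.001,0,0,0,0,0,0.004],[0.001,0,0,0,0,0,0.004],[0.001,0,0,0,0,0,0.004],[0,0,0,0,0,0,0.004]]'
python3 -m handwheel '[[0.0007,0,0,0,0,0,0.004],[0.0007,0,0,0,0,0,0.004],[0,0,0,0,0,0,0.004]]'
python3 -m handwheel '[[0.0007,0,0,0,0,0,0.004],[0.0007,0,0,0,0,0,0.004],[0,0,0,0,0,0,0.004]]'
```

```text
time: 18.47
tool_pos: [569.8, 225.0, 80.0]
tcp_rot: [-179.9, -0.0, -17.0]
ft_force: [-4.0, 1.1, 8.3]
finger_gap: 9.0
grip_force: 70.7
time: 18.72
tool_pos: [571.0, 224.6, 80.0]
tcp_rot: [-179.9, -0.0, -17.0]
ft_force: [-5.6, 1.0, 8.6]
finger_gap: 9.2
grip_force: 70.9
time: 18.97
tool_pos: [571.7, 224.4, 80.0]
tcp_rot: [-180.0, 0.1, -17.0]
ft_force: [-8.1, 1.6, 11.2]
finger_gap: 8.9
grip_force: 71.2
```

```bash
python3 -m handwheel '[[0.0007,0,0,0,0,0,0.004],[0,0,0,0,0,0,0.004]]'
python3 -m handwheel '[[0.0007,0,0,0,0,0,0.004],[0,0,0,0,0,0,0.004],[0,0,0,0,0,0,0.004]]'
python3 - <<'E'
from h import *
a=np.radians(-17.);u=np.array([np.cos(a),np.sin(a)]);w=np.array([-u[1],u[0]])
for n,k in (("top",(628.9,205.)),("scene",(631.2,202.8))):
    p,d=r.snapshot(n); np.savez(f"pics/{n}6.npz",p=p,d=d)
    W=cloud(n,d); hsv=cv2.cvtColor(p,cv2.COLOR_BGR2HSV).astype(int)
    M=(hsv[...,0]>17)&(hsv[...,0]<33)&(hsv[...,1]>110)&(d>0)&(W[...,2]>48)&(W[...,2]<65)
    X=W[M]; L=np.c_[(X[:,:2]-k)@u+32.5,(X[:,:2]-k)@w,X[:,2]]; L=L[(np.abs(L[:,1])<26)&(L[:,0]<85)]
    print(n,len(L),"x",np.percentile(L[:,0],[1,98,99.5]).round(1),"tip -> origin",(np.percentile(L[:,0],99)-86).round(1),"z",np.median(L[:,2]).round(1))
E
```

```text
time: 19.13
tool_pos: [571.9, 224.3, 80.1]
tcp_rot: [-180.0, 0.1, -17.0]
ft_force: [-11.3, 1.0, 13.7]
finger_gap: 8.7
grip_force: 71.5
time: 19.38
tool_pos: [572.1, 224.3, 80.1]
tcp_rot: [-180.0, 0.2, -17.0]
ft_force: [-14.6, 2.1, 15.6]
finger_gap: 9.0
grip_force: 71.9
top 496 x [-62.9  53.4  55.8] tip -> origin -30.8 z 55.8
scene 385 x [-62.1  56.3  57.1] tip -> origin -29.1 z 57.4
```

The force is building (−15 N) at about 57.5 mm of travel, but cameras put the origin near −29.5, not clearly −27.5. I relieve the downward load and push slightly more to see whether it's truly the stop.

```bash
python3 -m handwheel '[[0,0,-0.001,0,0,0,0.004],[0,0,-0.001,0,0,0,0.004],[0,0,0,0,0,0,0.004]]'
python3 -m handwheel '[[0.0007,0,0,0,0,0,0.004],[0,0,0,0,0,0,0.004],[0,0,0,0,0,0,0.004]]'
python3 -m handwheel '[[0.0007,0,0,0,0,0,0.004],[0,0,0,0,0,0,0.004],[0,0,0,0,0,0,0.004]]'
```

```text
time: 19.73
tool_pos: [571.9, 224.1, 80.2]
tcp_rot: [180.0, 0.2, -17.0]
ft_force: [-7.4, 3.8, 2.4]
finger_gap: 8.7
grip_force: 69.9
time: 19.98
tool_pos: [572.1, 224.1, 80.2]
tcp_rot: [180.0, 0.2, -17.0]
ft_force: [-10.6, 4.7, 3.6]
finger_gap: 9.0
grip_force: 70.1
time: 20.23
tool_pos: [572.3, 224.0, 80.2]
tcp_rot: [180.0, 0.3, -17.0]
ft_force: [-11.3, 5.2, 6.3]
finger_gap: 8.8
grip_force: 70.5
```

```bash
python3 -m handwheel '[[0.0007,0,0,0,0,0,0.004],[0.0007,0,0,0,0,0,0.004],[0,0,0,0,0,0,0.004],[0,0,0,0,0,0,0.004]]'
python3 -m handwheel '[[0.0007,0,0,0,0,0,0.004],[0.0007,0,0,0,0,0,0.004],[0,0,0,0,0,0,0.004],[0,0,0,0,0,0,0.004]]'
```

```text
time: 20.57
tool_pos: [572.7, 223.9, 80.3]
tcp_rot: [179.9, 0.4, -17.0]
ft_force: [-18.4, 5.4, 11.2]
finger_gap: 8.6
grip_force: 71.1
time: 20.9
tool_pos: [573.7, 223.7, 80.5]
tcp_rot: [179.9, 0.5, -17.0]
ft_force: [-20.1, 5.0, 12.9]
finger_gap: 8.5
grip_force: 71.6
```

I unload the arm spring, open, rise and look.

```bash
python3 -m handwheel '[[-0.0015,0,0,0,0,0,0.004],[-0.001,0,0,0,0,0,0.004],[0,0,0,0,0,0,0.004]]'
python3 -m handwheel '[[0,0,0,0,0,0,0.02],[0,0,0,0,0,0,0.03],[0,0,0,0,0,0,0.04],[0,0,0,0,0,0,0.04],[0,0,-0.02,0,0,0,0.04],[0,0,-0.03,0,0,0,0.04],[0,0,-0.03,0,0,0,0.04],[0,0,-0.03,0,0,0,0.04]]' 20
python3 -m handwheel '[[-0.03,0,0,0,0,0,0.04],[-0.03,0.03,0,0,0,0,0.04],[-0.03,0.03,0,0,0,0,0.04],[-0.02,0.03,0,0,0,0,0.04],[0,0.03,0,0,0,0,0.04],[0,0.03,0,0,0,0,0.04],[0,0.03,0,0,0,0,0.04],[0,0,0,0,0,0,0.04]]'
python3 - <<'E'
from h import *
a=np.radians(-17.);u=np.array([np.cos(a),np.sin(a)]);w=np.array([-u[1],u[0]])
for n,k in (("top",(628.9,205.)),("scene",(631.2,202.8))):
    p,d=r.snapshot(n); np.savez(f"pics/{n}7.npz",p=p,d=d)
    W=cloud(n,d); hsv=cv2.cvtColor(p,cv2.COLOR_BGR2HSV).astype(int)
    loc=lambda M:(lambda X:np.c_[(X[:,:2]-k)@u+32.5,(X[:,:2]-k)@w,X[:,2]])(W[M&(d>0)])
    L=loc((hsv[...,0]>17)&(hsv[...,0]<33)&(hsv[...,1]>110)&(W[...,2]>48)&(W[...,2]<65)); L=L[(np.abs(L[:,1])<26)&(L[:,0]<85)&(L[:,0]>-90)]
    print(n,len(L),"tip->origin",(np.percentile(L[:,0],99)-86).round(1),"z",np.median(L[:,2]).round(1))
    H=loc(masks(p)["red"]&(W[...,2]>76)&(W[...,2]<95)); H=H[(np.abs(H[:,1])<26)&(np.abs(H[:,0]+30)<45)]
    print(" handle",len(H),rect(H),"z",np.median(H[:,2]).round(1))
    K=loc((W[...,2]>61)&(W[...,2]<74)&(hsv[...,2]<60)); K=K[np.hypot(K[:,0]-32.5,K[:,1])<30]; print(" bar",len(K),rect(K))
p=np.load("pics/top7.npz")["p"]; q=np.load("pics/scene7.npz")["p"]
o=np.zeros((480,800,3),np.uint8); o[:,:400]=cv2.resize(p[120:246,100:205],(400,480),interpolation=2); o[:,400:]=cv2.resize(q[130:250,345:445],(400,480),interpolation=2); cv2.imwrite("pics/v7.png",o)
E
```

```text
time: 21.15
tool_pos: [572.9, 223.8, 80.3]
tcp_rot: [180.0, 0.2, -17.0]
ft_force: [-9.9, 4.5, 4.2]
finger_gap: 8.4
grip_force: 70.4
time: 21.82
tool_pos: [575.0, 222.4, 192.0]
tcp_rot: [180.0, 0.0, -17.1]
ft_force: [0.4, 0.1, 0.4]
finger_gap: 40.0
grip_force: 0.0
time: 22.48
tool_pos: [417.6, 79.9, 191.2]
tcp_rot: [179.9, -0.1, -17.2]
ft_force: [-0.2, -0.3, 0.7]
finger_gap: 40.2
grip_force: 0.0
top 672 tip->origin -32.7 z 55.6
 handle 108 (array([-30.1,   0.5]), array([10.6, 41.6]), 88.7) z 86.2
 bar 75 (array([30.7,  0.2]), array([12.5, 40.9]), 88.3)
scene 426 tip->origin -29.8 z 57.3
 handle 96 (array([-27.2,   0.3]), array([42.7, 11.9]), 4.1) z 86.7
 bar 70 (array([32.4, -0.3]), array([12.7, 39.3]), 88.7)
```

View pics/v7.png

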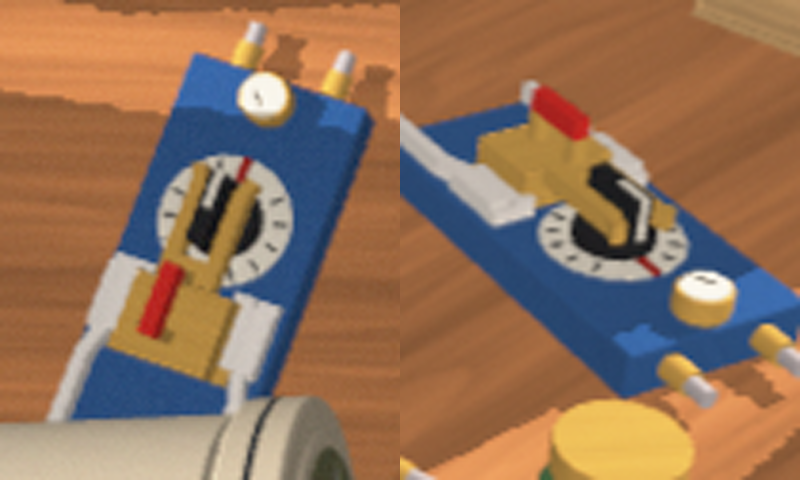

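The lock sits under the lips with its prongs either side of the grip, and the pointer is at the mark. The handle-to-knob distance is 60–62 mm (home is 60). The grip may have slipped on the last push, so I confirm the stop with a gentle low push on the rear block, fingers closed.

```bash
python3 -m handwheel '[[0.0073,-0.0304,0,0,0,0,0],[0.0073,-0.0304,0,0,0,0,0],[0.0073,-0.0304,0,0,0,0,0],[0.0073,-0.0304,0,0,0,0,0],[0.0073,-0.0304,0,0,0,0,0],[0.0073,-0.0304,0,0,0,0,0],[0,0,0,0,0,0,0],[0,0,0,0,0,0,0]]' 20
python3 -m handwheel '[[0,0,0.03,0,0,0,0],[0,0,0.03,0,0,0,0],[0,0,0.03,0,0,0,0],[0,0,0.02,0,0,0,0],[0,0,0.013,0,0,0,0],[0,0,0.006,0,0,0,0],[0,0,0,0,0,0,0],[0,0,0,0,0,0,0]]'
python3 -m handwheel '[[0.002,0,0,0,0,0,0],[0.002,0,0,0,0,0,0],[0.002,0,0,0,0,0,0],[0.002,0,0,0,0,0,0],[0.001,0,0,0,0,0,0],[0.001,0,0,0,0,0,0],[0,0,0,0,0,0,0]]'
```

```text
time: 23.25
tool_pos: [513.9, 247.5, 189.9]
tcp_rot: [180.0, 0.1, -16.9]
ft_force: [-0.4, 0.2, 0.8]
finger_gap: -0.2
grip_force: 0.0
time: 23.92
tool_pos: [514.5, 245.4, 63.1]
tcp_rot: [-179.9, -0.1, -17.0]
ft_force: [0.3, 0.1, 0.5]
finger_gap: 0.1
grip_force: 0.0
time: 24.5
tool_pos: [523.5, 242.2, 62.0]
tcp_rot: [-180.0, -0.0, -17.0]
ft_force: [0.1, 0.6, -0.7]
finger_gap: 0.0
grip_force: 0.0
```

```bash
python3 -m handwheel '[[0,0.002,0,0,0,0,0],[0,0.002,0,0,0,0,0],[0.001,0,0,0,0,0,0],[0.001,0,0,0,0,0,0],[0.001,0,0,0,0,0,0],[0,0,0,0,0,0,0]]'
python3 -m handwheel '[[0.001,0,0,0,0,0,0],[0.001,0,0,0,0,0,0],[0,0,0,0,0,0,0]]'
python3 -m handwheel '[[0.001,0,0,0,0,0,0],[0.001,0,0,0,0,0,0],[0,0,0,0,0,0,0]]'
python3 -m handwheel '[[0.001,0,0,0,0,0,0],[0,0,0,0,0,0,0]]'
```

```text
time: 25.0
tool_pos: [525.3, 237.5, 62.1]
tcp_rot: [-180.0, -0.0, -17.0]
ft_force: [-0.6, 0.5, -0.5]
finger_gap: 0.1
grip_force: 0.0
time: 25.25
tool_pos: [527.2, 237.0, 62.1]
tcp_rot: [-180.0, -0.0, -17.0]
ft_force: [0.3, -0.2, -0.5]
finger_gap: -0.1
grip_force: 0.0
time: 25.5
tool_pos: [527.7, 236.8, 61.9]
tcp_rot: [180.0, 0.2, -17.0]
ft_force: [-7.7, 1.2, 4.1]
finger_gap: 0.2
grip_force: 3.6
time: 25.67
tool_pos: [527.8, 236.8, 61.8]
tcp_rot: [180.0, 0.3, -17.0]
ft_force: [-12.1, 2.7, 9.4]
finger_gap: -0.0
grip_force: 6.0
```

```bash
python3 -m handwheel '[[0.001,0,0,0,0,0,0],[0,0,0,0,0,0,0]]'
python3 -m handwheel '[[0.001,0,0,0,0,0,0],[0.0007,0,0,0,0,0,0],[0,0,0,0,0,0,0]]'
```

```text
time: 25.83
tool_pos: [527.8, 236.8, 61.8]
tcp_rot: [179.9, 0.4, -17.0]
ft_force: [-15.9, 4.2, 11.7]
finger_gap: 0.0
grip_force: 8.3
time: 26.08
tool_pos: [528.0, 236.8, 61.7]
tcp_rot: [179.9, 0.5, -17.0]
ft_force: [-24.1, 5.4, 17.5]
finger_gap: 0.5
grip_force: 12.3
```

The lock doesn't move under 24 N, so it's firmly on its stops with the origin at about −28. I back off, retreat up and away, and check the knob and lock a last time.

```bash
python3 -m handwheel '[[-0.004,0,0,0,0,0,0],[-0.006,0,0,0,0,0,0],[-0.008,0,0,0,0,0,0],[0,0,-0.02,0,0,0,0],[0,0,-0.035,0,0,0,0],[0,0,-0.035,0,0,0,0],[0,0,-0.035,0,0,0,0],[0,0,0,0,0,0,0]]'
python3 -m handwheel '[[-0.01,0.03,0,0,0,0,0],[-0.01,0.03,0,0,0,0,0],[-0.01,0.03,0,0,0,0,0],[0,0.03,0,0,0,0,0],[0,0.03,0,0,0,0,0],[0,0.03,0,0,0,0,0],[0,0,0,0,0,0,0],[0,0,0,0,0,0,0]]'
python3 - <<'E'
from h import *
a=np.radians(-17.);u=np.array([np.cos(a),np.sin(a)]);w=np.array([-u[1],u[0]])
for n,k in (("top",(628.9,205.)),("scene",(631.2,202.8))):
    p,d=r.snapshot(n); np.savez(f"pics/{n}8.npz",p=p,d=d)
    W=cloud(n,d); hsv=cv2.cvtColor(p,cv2.COLOR_BGR2HSV).astype(int)
    loc=lambda M:(lambda X:np.c_[(X[:,:2]-k)@u+32.5,(X[:,:2]-k)@w,X[:,2]])(W[M&(d>0)])
    H=loc(masks(p)["red"]&(W[...,2]>76)&(W[...,2]<95)); H=H[(np.abs(H[:,1])<26)&(np.abs(H[:,0]+30)<45)]
    print(n," handle",len(H),rect(H),"z",np.median(H[:,2]).round(1))
    K=loc((W[...,2]>62)&(W[...,2]<76)&~((hsv[...,0]>17)&(hsv[...,0]<33)&(hsv[...,1]>110))); K=K[np.hypot(K[:,0]-32.5,K[:,1])<30]
    c=K[:,:2]-K[:,:2].mean(0); e,v=np.linalg.eigh(np.cov(c.T)); print(" bar",len(K),rect(K),"pca",((np.degrees(np.arctan2(v[1,1],v[0,1]))+90)%180-90).round(1))
E
```

```text
time: 26.75
tool_pos: [519.0, 242.1, 196.0]
tcp_rot: [-179.6, -0.6, -17.0]
ft_force: [1.2, 0.0, 1.6]
finger_gap: 0.2
grip_force: 0.0
time: 27.42
tool_pos: [433.6, 76.2, 187.0]
tcp_rot: [-180.0, -0.1, -17.2]
ft_force: [0.3, -0.8, -0.1]
finger_gap: 0.5
grip_force: 0.0
top  handle 108 (array([-29.5,   0.7]), array([41.9, 10.9]), 1.4) z 85.8
 bar 115 (array([32.9, -0.1]), array([12.6, 44.7]), 89.6) pca 0.3
scene  handle 96 (array([-29. ,   0.3]), array([12.4, 42.4]), 88.5) z 86.1
 bar 99 (array([33.8, -0.1]), array([42.2, 14.5]), 1.1) pca 1.5
```

```bash
python3 -c "
from bench import r
print(r.hand_in())"
```

```text
the job is handed in; nothing more can be done
None
```

The job is handed in (no verdict was shown): the last images put the knob within about 2° of the red mark; the lock is released, rests on its stops around the grip (it did not move under a 24 N push), and no contact was made with the jar, vise or cap.

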